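# Start and close the strip canister's lid

### The arm

A 7-joint arm with a two-finger parallel gripper is mounted at the origin on the work surface; the furniture and walls round the work are solid. World frame = base frame: x ahead of the robot, y to its left, z up, the work surface at z = 0. Lengths are in m, angles in rad, forces in N, time in s.
With the tool pointing down it reaches from about 0.35 to 0.9 m from the base axis. Payload 8.1 kg.
Tool frame: the origin (TCP) lies at the very end of the fingers, on their centre line; the grasp point (between the pads) lies arm.grip_point_offset behind it (arm.grip_point_offset is the distance from the TCP to the grasp point, in m); z points along the fingers, y is the line along which they close (so a half turn about z gives the same grasp; the last joint's range is limited). The gripper opens to 92 mm and grips with 3 to 60 N. Pads are 19 mm wide; open, the fingers measure 130 mm over their backs; the gripper's body (75 mm by 190 mm) begins 47 mm behind the grasp point.
Start: joints at [1.063, 0.434, 0.025, 1.573, -0.012, 1.134, -0.075], TCP at [0.246, -0.575, 0.227] pointing down, gripper open.
Joint ranges: [-2.62, 2.62], [-0.44, 2.09], [-1.27, 1.32], [0.08, 2.57], [-1.32, 4.46], [0.12, 2], [-2.74, 2.74]. Speed limits (rad/s): [2.22, 2.22, 3.01, 3.01, 3.14, 3.14, 3.14].

### API

Orientations are given as a rotation vector (axis times angle).
In Python, from cell import arm gives the robot as it stands. The module is installed in compiled form; this text tells all that it offers.
- The arm moves only by the shell command python3 -m creep 'ROWS' [OPENING] [FORCE]. ROWS is JSON, a list of rows, each a list of 6 numbers: the shift along the tool's x, y, z scaled (see below), then the turn, a rotation vector about the tool's x, y, z scaled (see below). A call has 1 to 20 rows; each row shifts and turns the commanded pose from where the row before left it, along the tool's axes as they then stand; what a row does not reach is not made up. The controller multiplies each number of a shift by 0.4 m and each number of a turn by 120 degrees. A row lasts 1/12 s, in which the tool goes at most 41.7 mm and 7.16 degrees, less where a joint would pass 70% of its speed; a pose out of reach is approached as far as the arm can. A call with a number of a shift or a turn outside -1 to 1 is refused whole. A call with a gripper value outside its range is refused whole. OPENING is the closure, from -1 (fully open) to 1 (shut), set as the call begins (- or left out, the last holds). The fingers move at their own pace and stop on an object; FORCE is the grip in N (left out, the last holds). Time passes only in rows, so rows that do not move let the fingers close. It gives the time, the measured TCP pose, the force, the opening and the grip force at its end, in the units of the state.
- arm.observe(): the state, without advancing time (a new reading comes with each control period).
- arm.get_image(name): name is "scene" or "top"; returns a dict with "frame" (420x560x3 uint8, red, green, blue), "intrinsics" (3x3 intrinsics, pixels), "distortion" ([k1, k2, p1, p2, k3] as OpenCV has them; the pictures are not rectified), "rvec" (rotation vector, rad) and "tvec" (3), from world to camera coordinates, as OpenCV has them. Camera axes: x right, y down, z forward; pixel columns grow to the right and rows downward; lengths in m; the calibration is good to about 2 mm. A picture is of the moment at which its call begins. There is no depth.
- arm.sign_off(): hands the job in; it is judged then, once.
The state is a dict: "clock": time; "joints": joint angles; "dq": joint speeds; "joint_efforts": joint torques, N m; "position": TCP position; "ee_rot": TCP orientation; "force": force on the tool from outside, world axes, zero at the start; "ft_torque": the same for the moment, N m; "width": opening from 0.0 (shut) to 1.0 (fully open); "gripper_force": force on a finger pad.
Only numpy, scipy, OpenCV 4.12 (cv2) and the standard library are available. Lean on these libraries where they do the work, as an engineer would, in place of code of your own. Each camera call takes 0.05 s, during which the arm holds its last target. There are 200 camera calls.

### The job

The lid of the test-strip canister is lying on top of its thread instead of in it. Without lifting it off, turn it backwards (anticlockwise seen from above) until its three tabs drop into the notches, then turn it forwards (clockwise) until it is fully home at the stops, and let go. Leave the things around it where they are.

Things in the scene. Friction and masses are not known exactly. Their poses are not given: they have to be found in the camera images.
- strip_canister: White round canister, 111 mm wide, standing firmly fixed on the red tray, on a round steel foot 132 mm wide. Origin: centre of the underside, z up. Inside its open mouth (radius 48 mm) three inward ridges (inner radius 37.5 mm, tops 78 mm above the origin) are parted by three notches, centred 0, 120, 240 deg anticlockwise from its x axis. Stop posts between them rise to 84 mm, the highest part.
- canister_lid: Loose aluminium lid, 0.2 to 0.33 kg: plug 72 mm wide, 18 mm high, three outward tabs (15 mm wide, to radius 45 mm, 8 to 13 mm above the underside; one along its x axis, others 120 deg apart). On top a black bar handle, 66 mm long (x), 16 mm thick (y), 18 to 58 mm above the underside. Origin: centre of the underside, z up. It has 2 mm sideways play.
- lid_tab (a point): Under the lid's x-axis tab, 43 mm from the axis. At the start the tabs lie on the ridges, 38 to 74 deg clockwise of their notches, the lid's origin 70 mm above the canister's. Within about 7 deg of the notches the unheld lid falls 13 mm by its weight (origin at 57 mm); turned clockwise from there to the stops, tabs under the ridges, it sinks to 53 mm.
- notch0 (a point): Centre of the 40 deg wide notch on the canister's x axis, radius 43 mm, level with the ridge tops. Clockwise of each notch centre (seen from above): ridge from 20 to 94 deg, stop post 94 to 100 deg, next notch. The posts block tabs above and below the ridges: a tab stops 84 deg clockwise or 10 deg anticlockwise of its notch centre.
- home0 (a point): Point 84 deg clockwise of notch0, radius 43 mm, level with the ridge tops: a tab is stopped here by its post. The groove under each ridge is 9 to 10 mm high; its floor is 13 mm below the ridge top at the notch and falls 4 mm more from 20 to 76 deg clockwise.
- notch1 (a point): Centre of notch 1 between the ridges (120 deg anticlockwise from the canister's x axis), at radius 43 mm, level with the ridge tops.
- home1 (a point): Point 84 deg clockwise of notch 1 at radius 43 mm, level with the ridge tops, where a tab is stopped by its post.
- notch2 (a point): Centre of notch 2 between the ridges (240 deg anticlockwise from the canister's x axis), at radius 43 mm, level with the ridge tops.
- home2 (a point): Point 84 deg clockwise of notch 2 at radius 43 mm, level with the ridge tops, where a tab is stopped by its post.
- tea_cup: Bystander: small white cup with blue decoration, 61 mm across, 52 mm high. Origin: centre of its underside.
- gold_jar: Bystander: small brown jar with a pale screw lid, 56 mm across, 54 mm high. Origin: centre of its underside.
- meter: Bystander: dark hand-held meter lying flat, 92x52x18 mm. Origin: centre of its underside.

How it is judged:
By the outcome, as a careful person would: the job done as asked, in the order asked, and still so for the second after the job is handed in, with the robot touching nothing.
It also fails if it takes over 35 s, if anything falls off the work surface, if the arm or the gripper's body presses on something with over 40 N, if the wrist force passes 120 N, or if a joint passes its speed limit or range.

## Working session

There is one attempt and no reset: what is moved stays moved. The work goes in short steps, Python scripts to look and compute and a shell command to move; the robot and the scene stay as the last step left them, time stands still between calls to the robot, and variables do not carry over. Pictures are saved under pics/ and viewed, at most 10 in all, crops included, and the job is handed in when it is done.

```bash
mkdir -p pics; python3 - <<'E'
from cell import arm
import cv2,pickle
d={}
for n in("scene","top"):
    r=arm.get_image(n);d[n]=r;cv2.imwrite(f"pics/{n}0.png",r["frame"][:,:,::-1])
    print(n,r["intrinsics"],r["distortion"],r["rvec"],r["tvec"])
pickle.dump(d,open("d0.pkl","wb"))
s=arm.observe();print(s,arm.grip_point_offset)
E
```

```text
scene [[532.31194467   0.         278.65885378]
 [  0.         532.31194467 204.13456254]
 [  0.           0.           1.        ]] [-0.00046858  0.          0.          0.          0.        ] [ 2.10769886 -0.90786257  0.45560575] [-0.38410859  0.28590908  0.69440253]
top [[494.42148041   0.         279.54202009]
 [  0.         494.42148041 209.98332711]
 [  0.           0.           1.        ]] [-0.06622375  0.          0.          0.          0.        ] [ 2.1220399  -2.18714834  0.12516617] [-0.00780881  0.5104251   0.88699969]
{'clock': 0.1, 'joints': array([ 1.06341096,  0.43514341,  0.02497644,  1.57398307, -0.0115841 ,
        1.13400478, -0.07507444]), 'dq': array([-0.00036533, -0.00092701, -0.00034981, -0.00182136, -0.00097027,
       -0.00109976,  0.00034357]), 'joint_efforts': array([ 3.60712911e-03, -6.69127035e+01,  9.88312438e-01, -3.15142930e+01,
       -6.03558496e-02,  3.74735962e-02,  8.89594139e-05]), 'position': array([ 0.2459074 , -0.5741029 ,  0.22603855]), 'ee_rot': array([-3.07617761e+00, -6.31175322e-01,  6.56707360e-04]), 'force': array([0.67386233, 0.32633243, 1.16866546]), 'ft_torque': array([0.03036884, 0.01284601, 0.05989985]), 'gripper_force': 0.0, 'width': 1.000018630943222} 0.0188
```

View pics/scene0.png

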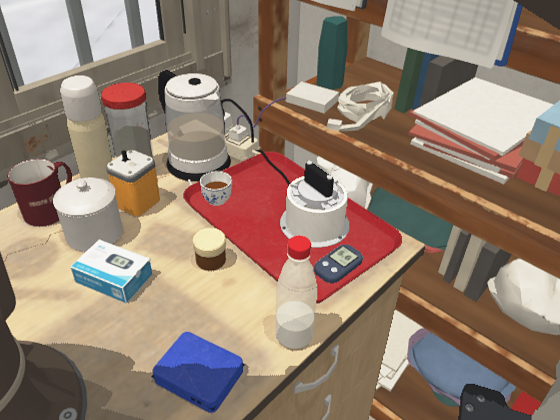

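View pics/top0.png

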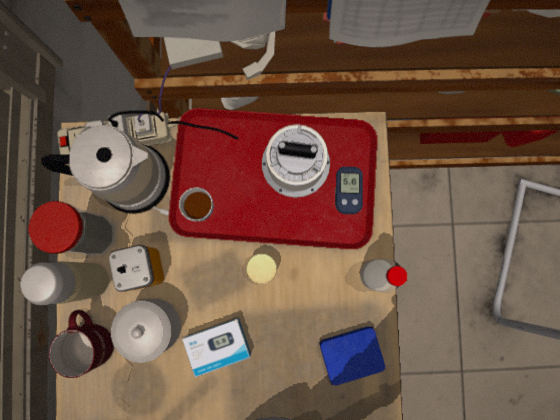

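The scene view shows the canister at about (318,205) with its black handle at (319,178). In the top view the canister is at about (296,155), with the cup at (197,205), the jar at (262,268) and the meter at (349,190). I'll enlarge both.

```bash
python3 - <<'E'
import cv2,pickle,numpy as np
d=pickle.load(open("d0.pkl","rb"))
a=d["top"]["frame"][112:202,252:342,::-1];b=d["scene"]["frame"][150:250,270:370,::-1]
o=np.zeros((600,800,3),np.uint8)
cv2.imwrite("pics/crop_top.png",cv2.resize(a,(540,540),interpolation=cv2.INTER_CUBIC))
cv2.imwrite("pics/crop_sc.png",cv2.resize(b,(500,500),interpolation=cv2.INTER_CUBIC))
E
```

```text
(no output)
```

View pics/crop_top.png

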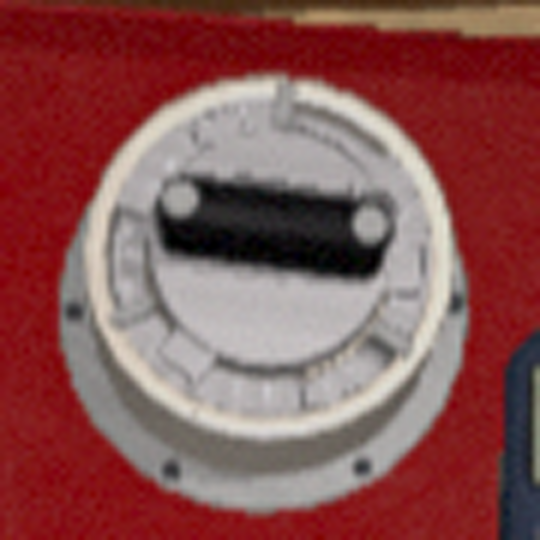

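View pics/crop_sc.png

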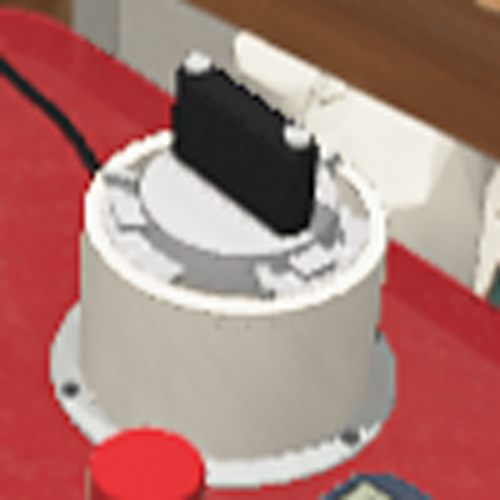

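The top crop shows the handle-top caps at (180,198) and (372,222), the rim centred near (267,257), and a post at (285,105). The scene crop shows the caps at (198,62) and (297,135). Next I'll triangulate, then rectify the mouth.

```bash
cat > h.py <<'E'
import cv2,numpy as np
def ray(r,px):
    R,_=cv2.Rodrigues(np.array(r["rvec"]));K=r["intrinsics"]
    u=cv2.undistortPoints(np.array([[px]],float),K,np.array(r["distortion"]))[0,0]
    d=R.T@np.array([u[0],u[1],1]);return -R.T@np.array(r["tvec"]),d/np.linalg.norm(d)
def plane(r,px,z):
    c,d=ray(r,px);return c+d*(z-c[2])/d[2]
def tri(r1,p1,r2,p2):
    c1,d1=ray(r1,p1);c2,d2=ray(r2,p2)
    s=np.linalg.lstsq(np.c_[d1,-d2],c2-c1,rcond=None)[0]
    a=c1+s[0]*d1;b=c2+s[1]*d2;return (a+b)/2,np.linalg.norm(a-b)
def proj(r,P):
    return cv2.projectPoints(np.array(P,float).reshape(-1,3),np.array(r["rvec"]),np.array(r["tvec"]),r["intrinsics"],np.array(r["distortion"]))[0][:,0]
E
python3 - <<'E'
from h import *
import pickle
np.set_printoptions(precision=4,suppress=True)
d=pickle.load(open("d0.pkl","rb"));T,S=d["top"],d["scene"]
t=lambda u,v:(252+u/6-.4,112+v/6-.4)
s=lambda u,v:(270+u/5-.4,150+v/5-.4)
A=tri(T,t(180,198),S,s(198,62));B=tri(T,t(372,222),S,s(297,135))
print(A,B,np.linalg.norm(A[0]-B[0]),(A[0]+B[0])/2, np.degrees(np.arctan2(*(B[0]-A[0])[[1,0]])))
ztop=(A[0]+B[0])[2]/2; z0=ztop-.128
print("z0",z0)
for z in (.003,.006,.009): print("foot",z,[plane(T,t(*p),z)[:2] for p in((60,308),(468,308),(264,512))])
for h in (.078,.084): print("rim",[plane(T,t(*p),z0+h)[:2] for p in((85,257),(450,257),(267,75),(267,440))])
# rectified
R=[]
cen=((A[0]+B[0])/2)[:2]
for r in(T,S):
    n=520;g=(np.arange(n)-n/2)/n*.13
    X=cen[0]-g[:,None]+0*g;Y=cen[1]-g[None,:]+0*g[:,None]
    P=np.stack([X,Y,np.full_like(X,z0+.080)],-1)
    m=proj(r,P).astype(np.float32).reshape(n,n,2)
    R.append(cv2.remap(r["frame"][:,:,::-1].copy(),m[...,0],m[...,1],cv2.INTER_CUBIC))
o=cv2.resize(np.hstack(R),(800,400))
cv2.imwrite("pics/rect.png",o)
E
```

```text
(array([ 0.6091, -0.0302,  0.1273]), np.float64(0.0007587592547237304)) (array([ 0.6   , -0.0836,  0.1273]), np.float64(0.0021051270047586232)) 0.054100583018123816 [ 0.6045 -0.0569  0.1273] -99.69679802274673
z0 -0.0007240715451419799
foot 0.003 [array([0.6064, 0.009 ]), array([ 0.6023, -0.1228]), array([ 0.5378, -0.0547])]
foot 0.006 [array([0.6058, 0.0089]), array([ 0.6017, -0.1225]), array([ 0.5373, -0.0546])]
foot 0.009 [array([0.6051, 0.0087]), array([ 0.601 , -0.1222]), array([ 0.5369, -0.0545])]
rim [array([ 0.6052, -0.0018]), array([ 0.6018, -0.1106]), array([ 0.6595, -0.058 ]), array([ 0.5481, -0.0542])]
rim [array([ 0.6038, -0.002 ]), array([ 0.6004, -0.11  ]), array([ 0.6577, -0.0578]), array([ 0.5471, -0.054 ])]
```

View pics/rect.png

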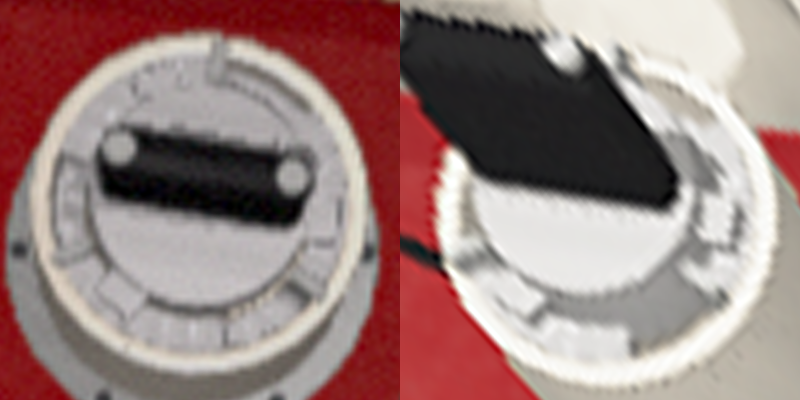

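```bash
python3 - <<'E'
from h import *
import pickle
from scipy.spatial.transform import Rotation as Ro
np.set_printoptions(precision=3,suppress=True)
d=pickle.load(open("d0.pkl","rb"));T,S=d["top"],d["scene"]
print("bottle cap",tri(T,(398,276),S,(299,245)),"base",plane(T,(378,275),0),plane(S,(297,345),0))
for z in (0,.1,.15,.2,.25,.3,.35,.4):
  print(z,"T90",[plane(T,(u,90),z)[:2] for u in(200,300,400)],"T72",plane(T,(300,72),z)[:2],"S low",[plane(S,p,z)[:2] for p in((300,130),(350,158),(420,198))],"S up",[plane(S,p,z)[:2] for p in((300,112),(420,165))])
print("kettle",plane(T,(103,155),.15))
c=np.array([.603,-.056])
for n,z in(("can foot",0),): pass
R=Ro.from_rotvec([-3.07617761e+00,-6.31175322e-01,6.567e-4]).as_matrix();print(R)
for z in(0,.003,.006):
  uv=[]
  for r in (T,S):
    a=np.linspace(0,6.28,9);uv.append(proj(r,np.c_[c[0]+.066*np.cos(a),c[1]+.066*np.sin(a),0*a+z]))
  print(z,"foot S bbox",uv[1].min(0),uv[1].max(0),"T",uv[0].min(0),uv[0].max(0))
E
```

```text
bottle cap (array([ 0.384, -0.2  ,  0.19 ]), np.float64(0.001133071862996053)) base [ 0.384 -0.206  0.   ] [ 0.374 -0.215  0.   ]
0 T90 [array([0.76 , 0.128]), array([ 0.753, -0.071]), array([ 0.747, -0.27 ])] T72 [ 0.79  -0.072] S low [array([0.842, 0.188]), array([0.83, 0.03]), array([ 0.814, -0.16 ])] S up [array([0.908, 0.245]), array([ 0.917, -0.098])]
0.1 T90 [array([0.721, 0.112]), array([ 0.715, -0.066]), array([ 0.71 , -0.244])] T72 [ 0.749 -0.068] S low [array([0.714, 0.082]), array([ 0.704, -0.052]), array([ 0.691, -0.213])] S up [array([0.77 , 0.131]), array([ 0.778, -0.16 ])]
0.15 T90 [array([0.702, 0.104]), array([ 0.696, -0.064]), array([ 0.692, -0.232])] T72 [ 0.728 -0.065] S low [array([0.651, 0.03 ]), array([ 0.642, -0.093]), array([ 0.629, -0.24 ])] S up [array([0.701, 0.074]), array([ 0.709, -0.192])]
0.2 T90 [array([0.683, 0.095]), array([ 0.677, -0.062]), array([ 0.673, -0.219])] T72 [ 0.707 -0.063] S low [array([ 0.587, -0.023]), array([ 0.579, -0.134]), array([ 0.567, -0.267])] S up [array([0.633, 0.017]), array([ 0.639, -0.223])]
0.25 T90 [array([0.664, 0.087
[... 602 characters left out ...]
-0.257]), array([ 0.382, -0.347])] S up [array([ 0.426, -0.154]), array([ 0.431, -0.317])]
0.4 T90 [array([0.606, 0.062]), array([ 0.602, -0.053]), array([ 0.599, -0.167])] T72 [ 0.624 -0.053] S low [array([ 0.331, -0.234]), array([ 0.327, -0.298]), array([ 0.32 , -0.373])] S up [array([ 0.358, -0.211]), array([ 0.361, -0.349])]
kettle [0.596 0.266 0.15 ]
[[ 0.919  0.394 -0.001]
 [ 0.394 -0.919  0.001]
 [-0.    -0.001 -1.   ]]
0 foot S bbox [279.335 202.101] [348.482 248.009] T [261.185 131.041] [329.029 197.532]
0.003 foot S bbox [279.365 200.931] [348.641 246.805] T [261.114 130.611] [329.169 197.302]
0.006 foot S bbox [279.396 199.757] [348.802 245.597] T [261.044 130.179] [329.31 197.07]
```

```bash
python3 - <<'E'
import cv2,pickle,numpy as np
d=pickle.load(open("d0.pkl","rb"))
a=d["top"]["frame"][0:130,200:400,::-1];b=d["scene"]["frame"][40:220,240:480,::-1]
a=cv2.resize(a,(600,390)[:2],interpolation=cv2.INTER_CUBIC)[150:390] # x3, rows 50..130
b=cv2.resize(b,(480,360),interpolation=cv2.INTER_CUBIC)
o=np.zeros((600,600,3),np.uint8);o[:240]=a;o[240:,:480]=b
cv2.imwrite("pics/shelf.png",o)
E
```

```text
(no output)
```

View pics/shelf.png

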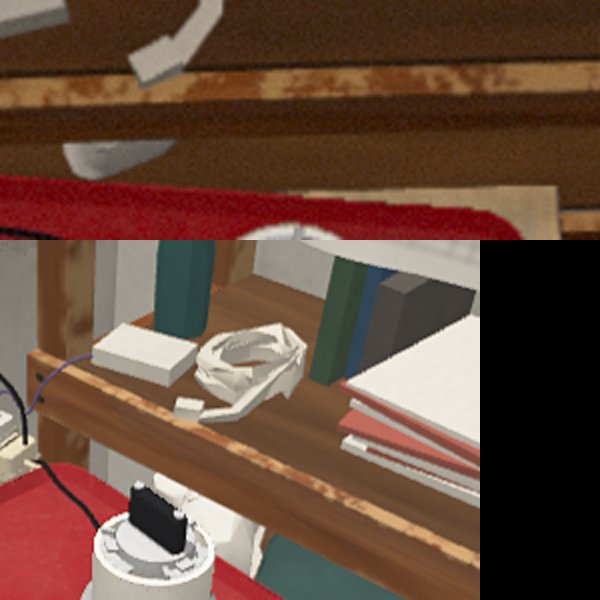

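The shelf crop shows a shelf plank behind the canister. Its worn front-top edge is at top row ~84 and scene (365,147), and the bottom of its face is at top row ~97 and scene (310,152).

```bash
python3 - <<'E'
from h import *
import pickle
np.set_printoptions(precision=3,suppress=True)
d=pickle.load(open("d0.pkl","rb"));T,S=d["top"],d["scene"]
for n,ps,rows in(("topedge",(365,147.5),(73,84)),("bottom",(310,152),(84,97))):
  for z in np.arange(.06,.3,.02):
    P=plane(S,ps,z); 
    print(n,round(z,2),P[:2],"proj in top",proj(T,P)[0],"target rows",rows)
E
```

```text
topedge 0.06 [ 0.808 -0.018] proj in top [272.171  51.361] target rows (73, 84)
topedge 0.08 [ 0.781 -0.035] proj in top [281.234  60.09 ] target rows (73, 84)
topedge 0.1 [ 0.754 -0.051] proj in top [290.79   69.308] target rows (73, 84)
topedge 0.12 [ 0.727 -0.068] proj in top [300.876  79.055] target rows (73, 84)
topedge 0.14 [ 0.701 -0.084] proj in top [311.534  89.372] target rows (73, 84)
topedge 0.16 [ 0.674 -0.1  ] proj in top [322.811 100.309] target rows (73, 84)
topedge 0.18 [ 0.647 -0.117] proj in top [334.757 111.916] target rows (73, 84)
topedge 0.2 [ 0.62  -0.133] proj in top [347.428 124.253] target rows (73, 84)
topedge 0.22 [ 0.593 -0.15 ] proj in top [360.883 137.382] target rows (73, 84)
topedge 0.24 [ 0.566 -0.166] proj in top [375.19  151.375] target rows (73, 84)
topedge 0.26 [ 0.539 -0.182] proj in top [390.422 166.31 ] target rows (73, 84)
topedge 0.28 [ 0.512 -0.199] proj in top [406.659 182.271] target rows (73, 84)
bottom 0.06 [0.715 0.053] proj in top [235.235 100.136] target rows (84, 97)
bottom 0.08 [0.691 0.034] proj in top [244.711 108.642] target rows (84, 97)
bottom 0.1 [0.667 0.015] proj in top [254.703 117.616] target rows (84, 97)
bottom 0.12 [ 0.643 -0.003] proj in top [265.25  127.097] target rows (84, 97)
bottom 0.14 [ 0.619 -0.022] proj in top [276.396 137.124] target rows (84, 97)
bottom 0.16 [ 0.595 -0.041] proj in top [288.189 147.743] target rows (84, 97)
bottom 0.18 [ 0.571 -0.06 ] proj in top [300.681 159.001] target rows (84, 97)
bottom 0.2 [ 0.548 -0.078] proj in top [313.93  170.955] target rows (84, 97)
bottom 0.22 [ 0.524 -0.097] proj in top [328.    183.662] target rows (84, 97)
bottom 0.24 [ 0.5   -0.116] proj in top [342.961 197.188] target rows (84, 97)
bottom 0.26 [ 0.476 -0.135] proj in top [358.888 211.605] target rows (84, 97)
bottom 0.28 [ 0.452 -0.153] proj in top [375.866 226.993] target rows (84, 97)
```

```bash
python3 - <<'E'
from h import *
import pickle
np.set_printoptions(precision=3,suppress=True)
d=pickle.load(open("d0.pkl","rb"));T,S=d["top"],d["scene"]
print(tri(T,(476,38),S,(505,66)),tri(T,(330,36),S,(385,39)))
for z in(.3,.35,.4,.45,.5):print(z,plane(T,(330,36),z),proj(S,plane(T,(330,36),z)))
E
```

```text
(array([ 0.683, -0.283,  0.365]), np.float64(0.013875626714808997)) (array([ 0.693, -0.096,  0.348]), np.float64(0.0007166268767424717))
0.3 [ 0.717 -0.101  0.3  ] [[391.436  64.816]]
0.35 [ 0.692 -0.096  0.35 ] [[384.262  38.102]]
0.4 [ 0.667 -0.09   0.4  ] [[376.299   8.451]]
0.45 [ 0.642 -0.084  0.45 ] [[367.409 -24.651]]
0.5 [ 0.617 -0.078  0.5  ] [[357.419 -61.843]]
```

```bash
python3 -m creep '[[0,0,-0.1,0,0,0],[0,0,-0.1,0,0,0],[0,0,-0.1,0,0,0],[0,0,0,0,0,-0.05],[0,0,0,0,0,-0.05]]' -1; python3 -c "
from cell import arm
print(arm.observe()['joints'])"
```

```text
clock: 0.52
position: [0.2467, -0.5755, 0.3496]
ee_rot: [2.988, 0.955, 0.001]
force: [0.1, -0.2, -1.5]
width: 1.004
gripper_force: 0.0
[ 1.08251774e+00  3.67973202e-01 -3.07062261e-03  1.37288044e+00
  1.30244925e-03  1.39586215e+00  1.27161054e-01]
```

```bash
python3 -m creep '[[0,0,0,0,0,-0.0468],[0,0,0,0,0,-0.0468],[0,0,0,0,0,-0.0468],[0,0,0,0,0,-0.0468],[0,0,0,0,0,-0.0468],[0,0,0,0,0,-0.0468],[0,0,0,0,0,-0.0468],[0,0,0,0,0,-0.0468]]' && python3 -m creep '[[0.0755,0.0087,0,0,0,0],[0.0755,0.0087,0,0,0,0],[0.0755,0.0087,0,0,0,0],[0.0755,0.0087,0,0,0,0],[0.0755,0.0087,0,0,0,0],[0.0755,0.0087,0,0,0,0],[0.0755,0.0087,0,0,0,0],[0.0755,0.0087,0,0,0,0],[0.0755,0.0087,0,0,0,0],[0.0755,0.0087,0,0,0,0],[0.0755,0.0087,0,0,0,0],[0.0755,0.0087,0,0,0,0],[0.0755,0.0087,0,0,0,0],[0.0755,0.0087,0,0,0,0],[0.0755,0.0087,0,0,0,0],[0.0755,0.0087,0,0,0,0],[0.0755,0.0087,0,0,0,0],[0.0755,0.0087,0,0,0,0]]'; python3 -c "
from cell import arm
print(arm.observe()['joints'])"
```

```text
clock: 1.18
position: [0.246, -0.5743, 0.3462]
ee_rot: [-2.399, -2.027, -0.0]
force: [-0.4, -1.0, -0.1]
width: 0.997
gripper_force: 0.0
clock: 2.68
position: [0.401, -0.0483, 0.3466]
ee_rot: [2.405, 2.021, -0.0]
force: [1.0, -0.3, 0.4]
width: 1.001
gripper_force: 0.0
[ 0.61142554  0.02005083 -0.62051119  1.82028252  0.01242627  1.30512205
 -0.1849849 ]
```

```bash
python3 -m creep '[[0,0,0.0818,0,0,0],[0,0,0.0818,0,0,0],[0,0,0.0818,0,0,0],[0,0,0.0818,0,0,0],[0,0,0.0818,0,0,0],[0,0,0.0818,0,0,0]]' && python3 -m creep '[[0.0084,0.063,0,0,0,0],[0.0084,0.063,0,0,0,0],[0.0084,0.063,0,0,0,0],[0.0084,0.063,0,0,0,0],[0.0084,0.063,0,0,0,0],[0.0084,0.063,0,0,0,0],[0.0084,0.063,0,0,0,0],[0.0084,0.063,0,0,0,0],[0,0,0,0,0,0]]'; python3 - <<'E'
from cell import arm
import cv2,numpy as np
np.set_printoptions(precision=3,suppress=True)
s=arm.observe();print(s['joints'],s['position'],s['ee_rot'])
I=[arm.get_image(n)["frame"][:,:,::-1] for n in("scene","top")]
o=np.hstack([cv2.resize(I[0][60:260,220:420],(400,400)),cv2.resize(I[1][70:270,200:400],(400,400))])
cv2.imwrite("pics/pre.png",o)
E
```

```text
clock: 3.18
position: [0.4007, -0.0497, 0.149]
ee_rot: [2.405, 2.022, 0.0]
force: [0.7, -2.0, 0.6]
width: 1.002
gripper_force: 0.0
clock: 3.93
position: [0.6082, -0.058, 0.1498]
ee_rot: [2.405, 2.02, 0.003]
force: [0.2, 0.0, 0.3]
width: 1.002
gripper_force: 0.0
[ 0.373  0.543 -0.538  1.669  0.316  1.015 -0.443] [ 0.608 -0.058  0.15 ] [2.405 2.02  0.003]
```

View pics/pre.png

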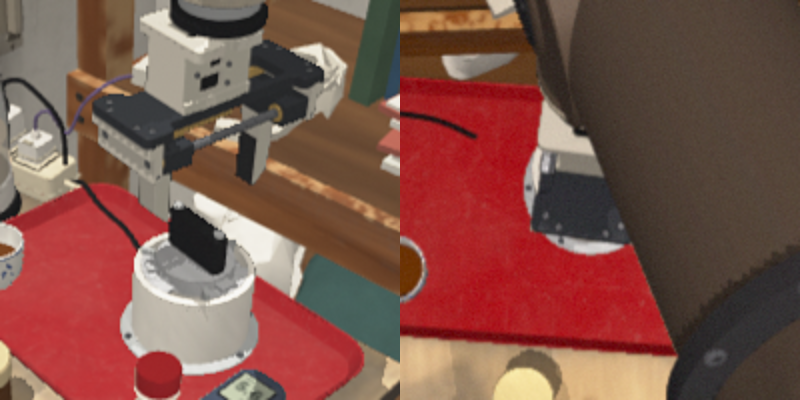

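The fingers straddle the handle correctly and clear the shelf. Next I'll descend 50 mm and close gently.

```bash
python3 -m creep '[[0,-0.006,0.025,0,0,0],[0,0,0.025,0,0,0],[0,0,0.025,0,0,0],[0,0,0.025,0,0,0],[0,0,0.025,0,0,0],[0,0,0,0,0,0],[0,0,0,0,0,0]]' && python3 -m creep '[[0,0,0,0,0,0],[0,0,0,0,0,0],[0,0,0,0,0,0],[0,0,0,0,0,0],[0,0,0,0,0,0],[0,0,0,0,0,0],[0,0,0,0,0,0],[0,0,0,0,0,0],[0,0,0,0,0,0],[0,0,0,0,0,0],[0,0,0,0,0,0],[0,0,0,0,0,0]]' 1 10
```

```text
clock: 4.62
position: [0.6014, -0.0575, 0.0995]
ee_rot: [-2.404, -2.021, 0.002]
force: [0.7, 0.4, -1.0]
width: 1.0
gripper_force: 0.0
clock: 5.62
position: [0.6022, -0.0575, 0.1004]
ee_rot: [2.404, 2.022, 0.0]
force: [1.8, 0.1, -0.6]
width: 0.174
gripper_force: 0.8
```

```bash
python3 -m creep '[[0,0,0,0,0,0],[0,0,0,0,0,-0.0296],[0,0,0,0,0,-0.0296],[0,0,0,0,0,-0.0296],[0,0,0,0,0,-0.0296],[0,0,0,0,0,-0.0296],[0,0,0,0,0,-0.0296]]' 1 10 && python3 -m creep '[[0,0,0,0,0,-0.0296],[0,0,0,0,0,-0.0296],[0,0,0,0,0,-0.0296],[0,0,0,0,0,-0.0296],[0,0,0,0,0,-0.0296],[0,0,0,0,0,-0.0296],[0,0,0,0,0,-0.0296],[0,0,0,0,0,-0.0296],[0,0,0,0,0,-0.0296],[0,0,0,0,0,-0.0296],[0,0,0,0,0,-0.0296],[0,0,0,0,0,-0.0296],[0,0,0,0,0,-0.0296],[0,0,0,0,0,-0.0296],[0,0,0,0,0,0],[0,0,0,0,0,0]]';python3 - <<'E'
from cell import arm
s=arm.observe();print(s['joints'],s['ft_torque'],s['force'])
E
```

```text
clock: 6.2
position: [0.6023, -0.0571, 0.1005]
ee_rot: [1.985, 2.435, 0.001]
force: [0.8, 0.5, -1.4]
width: 0.171
gripper_force: 10.0
clock: 7.53
position: [0.6018, -0.0578, 0.1]
ee_rot: [-0.786, -3.041, 0.0]
force: [1.8, -1.6, -3.3]
width: 0.177
gripper_force: 10.0
[ 0.54464888  0.67764815 -0.82323817  1.71549177  0.5747663   1.00792701
  0.57782792] [-0.03116123 -0.3801175  -0.00450738] [ 1.75483272 -1.56980466 -3.28282618]
```

The wrist now carries about 3 N, so the lid probably hangs from the grip over the notches. I'll release and look.

```bash
python3 -m creep '[[0,0,0,0,0,0],[0,0,0,0,0,0],[0,0,0,0,0,0],[0,0,0,0,0,0],[0,0,0,0,0,0],[0,0,0,0,0,0]]' 0.2;python3 - <<'E'
from cell import arm
import cv2
f=arm.get_image("scene")["frame"][120:240,260:380,::-1]
cv2.imwrite("pics/rel.png",cv2.resize(f,(600,600),interpolation=cv2.INTER_CUBIC))
E
```

```text
clock: 8.03
position: [0.602, -0.0574, 0.1005]
ee_rot: [0.783, 3.042, -0.0]
force: [0.0, -0.1, 0.2]
width: 0.399
gripper_force: 0.0
```

View pics/rel.png

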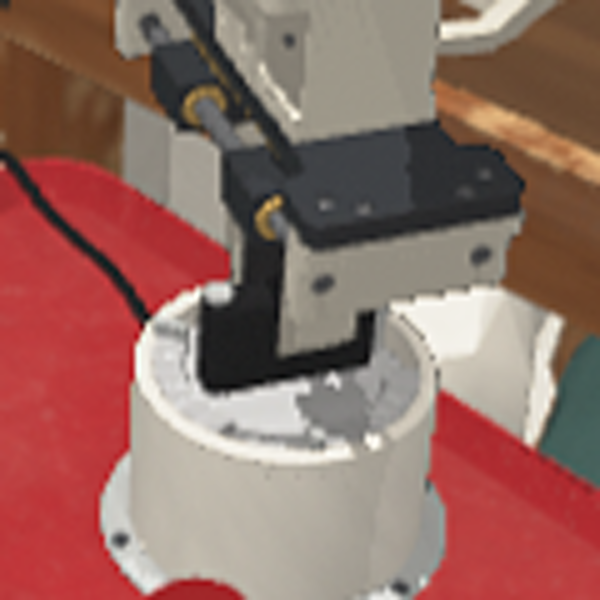

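The picture shows the handle's left cap at crop (218,292). I'll check whether that fits the dropped height or the original one.

```bash
python3 - <<'E'
from h import *
import pickle
S=pickle.load(open("d0.pkl","rb"))["scene"]
for z in(.1273,.1143):
  for a in(-23,-29,-35):
    u=np.array([np.cos(np.radians(a)),np.sin(np.radians(a))])*.027
    P=[[.603-u[0],-.0572-u[1],z],[.603+u[0],-.0572+u[1],z]]
    print(z,a,(proj(S,P)-[260,120]+.4)*5)
E
```

```text
0.1273 -23 [[227.44158115 266.99437849]
 [364.38658743 232.53261692]]
0.1273 -29 [[224.22281204 262.50658461]
 [367.85523613 236.88063486]]
0.1273 -35 [[221.81502691 257.89670784]
 [370.56206431 241.38653092]]
0.1143 -23 [[225.58886    297.1808767 ]
 [361.38456884 262.45421085]]
0.1143 -29 [[222.40242232 292.6667667 ]
 [364.8167174  266.82880814]]
0.1143 -35 [[220.01985824 288.02935411]
 [367.49325972 271.36239538]]
```

It has dropped 13 mm (predicted 292 for dropped, 262 for not). I'll lower 10 mm, regrip, and turn clockwise.

```bash
python3 -m creep '[[0,0,0.0125,0,0,0],[0,0,0.0125,0,0,0],[0,0,0,0,0,0]]' && python3 -m creep '[[0,0,0,0,0,0],[0,0,0,0,0,0],[0,0,0,0,0,0],[0,0,0,0,0,0],[0,0,0,0,0,0],[0,0,0,0,0,0],[0,0,0,0,0,0],[0,0,0,0,0,0]]' 1 10 && python3 -m creep '[[0,0,0,0,0,0.03],[0,0,0,0,0,0.03],[0,0,0,0,0,0.03],[0,0,0,0,0,0.03],[0,0,0,0,0,0.03],[0,0,0,0,0,0.03]]';python3 - <<'E'
from cell import arm
s=arm.observe();print(s['ft_torque'],s['force'])
E
```

```text
clock: 8.33
position: [0.6013, -0.0576, 0.0891]
ee_rot: [-0.782, -3.041, 0.001]
force: [-0.9, 0.2, -0.1]
width: 0.403
gripper_force: 0.0
clock: 9.0
position: [0.6021, -0.0575, 0.0905]
ee_rot: [0.782, 3.042, -0.0]
force: [0.3, 0.1, 1.4]
width: 0.176
gripper_force: 10.0
clock: 9.5
position: [0.6021, -0.0573, 0.0905]
ee_rot: [1.343, 2.84, 0.0]
force: [-0.1, 0.7, -0.7]
width: 0.171
gripper_force: 10.0
[-0.03704879 -0.15733972  0.04775158] [-0.0744973   0.7371392  -0.73463744]
```

```bash
python3 -m creep '[[0,0,0.00065,0,0,0.03],[0,0,0.00065,0,0,0.03],[0,0,0.00065,0,0,0.03],[0,0,0.00065,0,0,0.03],[0,0,0.00065,0,0,0.03],[0,0,0.00065,0,0,0.03],[0,0,0.00065,0,0,0.03],[0,0,0.00065,0,0,0.03],[0,0,0.00065,0,0,0.03],[0,0,0.00065,0,0,0.03],[0,0,0.00065,0,0,0.03],[0,0,0.00065,0,0,0.03],[0,0,0.00065,0,0,0.03],[0,0,0.00065,0,0,0.03],[0,0,0.00065,0,0,0.03],[0,0,0,0,0,0]]';python3 - <<'E'
from cell import arm
s=arm.observe();print(s['ft_torque'],s['force'])
E
```

```text
clock: 10.83
position: [0.6026, -0.0575, 0.0872]
ee_rot: [2.485, 1.92, 0.001]
force: [-0.0, -0.0, 4.4]
width: 0.179
gripper_force: 10.0
[-0.12448475 -0.05261316 -0.16769273] [-0.02614874 -0.02898617  4.35587285]
```

```bash
python3 -m creep '[[0,0,0,0,0,0.02],[0,0,0,0,0,0.02],[0,0,0,0,0,0]]';python3 - <<'E'
from cell import arm
s=arm.observe();print(s['ft_torque'],s['force'])
E
```

```text
clock: 11.08
position: [0.6026, -0.0578, 0.0869]
ee_rot: [2.561, 1.818, 0.001]
force: [1.6, -1.9, 4.2]
width: 0.172
gripper_force: 10.0
[-0.35023876 -0.24538876  0.01115584] [ 1.6173187  -1.9205585   4.15532229]
```

```bash
for i in 1 2; do python3 -m creep '[[0,0,0,0,0,0.02],[0,0,0,0,0,0],[0,0,0,0,0,0]]' | grep -E "ee_rot|force"; python3 -c "
from cell import arm
s=arm.observe();print(s['ft_torque'])"; done
```

```text
ee_rot: [2.596, 1.767, 0.001]
force: [3.2, -3.2, 3.2]
gripper_force: 10.0
[-0.58483157 -0.62587651  0.10472922]
ee_rot: [2.632, 1.713, 0.002]
force: [4.8, -2.7, 2.1]
gripper_force: 10.1
[-0.75516488 -1.02409147  0.14664251]
```

```bash
for i in 1 2; do python3 -m creep '[[0,0,0,0,0,0.02],[0,0,0,0,0,0],[0,0,0,0,0,0]]' - 20 | grep -E "ee_rot|force"; python3 -c "
from cell import arm
s=arm.observe();print(s['ft_torque'],s['position'])"; done
```

```text
ee_rot: [2.667, 1.657, 0.002]
force: [5.0, -3.0, 1.4]
gripper_force: 20.6
[-0.77946487 -1.23617893  0.45524386] [ 0.6030513  -0.05781229  0.08681837]
ee_rot: [2.701, 1.602, 0.003]
force: [4.9, -2.4, 1.5]
gripper_force: 21.3
[-0.63178456 -1.20256243  0.58327451] [ 0.60316201 -0.05751765  0.086867  ]
```

The torque has risen to 0.58 N·m with the lid held, so it's against the stops. I'll release, lift straight up and look.

```bash
python3 -m creep '[[0,0,0,0,0,0],[0,0,0,0,0,0],[0,0,0,0,0,0],[0,0,0,0,0,0],[0,0,0,0,0,0]]' 0.2 && python3 -m creep '[[0,0,-0.04,0,0,0],[0,0,-0.04,0,0,0],[0,0,-0.04,0,0,0],[0,0,-0.04,0,0,0],[0,0,0,0,0,0]]' && python3 -m creep '[[0.048,-0.088,0,0,0,0],[0.048,-0.088,0,0,0,0],[0.048,-0.088,0,0,0,0],[0.048,-0.088,0,0,0,0],[0,0,0,0,0,0],[0,0,0,0,0,0]]';python3 - <<'E'
from cell import arm
import cv2,numpy as np,pickle
d={n:arm.get_image(n) for n in("scene","top")};pickle.dump(d,open("d1.pkl","wb"))
f=d["scene"]["frame"][150:250,270:370,::-1];g=d["top"]["frame"][112:212,242:342,::-1]
cv2.imwrite("pics/fin.png",np.hstack([cv2.resize(x,(400,400),interpolation=cv2.INTER_CUBIC) for x in(f,g)]))
E
```

```text
clock: 12.5
position: [0.6013, -0.0572, 0.0861]
ee_rot: [-2.703, -1.599, 0.002]
force: [-0.1, 0.8, 0.2]
width: 0.395
gripper_force: 0.0
clock: 12.92
position: [0.6035, -0.0571, 0.1535]
ee_rot: [2.703, 1.598, 0.006]
force: [0.2, 0.0, 0.3]
width: 0.402
gripper_force: 0.0
clock: 13.42
position: [0.5142, 0.08, 0.1503]
ee_rot: [-2.7, -1.605, 0.001]
force: [1.4, -0.7, -0.4]
width: 0.399
gripper_force: 0.0
```

View pics/fin.png

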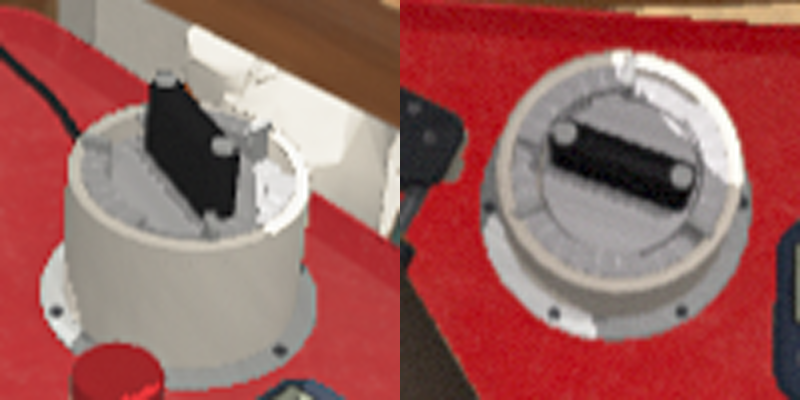

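The caps are at scene crop (165,78) and (224,147), and top crop (165,132) and (281,177). I'll triangulate them.

```bash
python3 - <<'E'
from h import *
import pickle
d=pickle.load(open("d1.pkl","rb"));T,S=d["top"],d["scene"]
t=lambda u,v:(242+u/4-.4,112+v/4-.4)
s=lambda u,v:(270+u/4-.4,150+v/4-.4)
A=tri(T,t(165,132),S,s(165,78));B=tri(T,t(281,177),S,s(224,147))
print(A,B,np.degrees(np.arctan2(*(B[0]-A[0])[[1,0]])))
p=[t(225,62),t(300,233),t(125,230)]
for q in p:
  P=plane(T,q,.083);print(np.degrees(np.arctan2(P[1]+.056,P[0]-.603)))
E
```

```text
(array([ 0.61309332, -0.03225443,  0.11081355]), np.float64(0.0012920972679629102)) (array([ 0.5926707 , -0.08214282,  0.10914026]), np.float64(0.0002890346241703251)) -112.26253237237593
-5.483318329653261
-130.3681687509579
121.77278765281397
```

Height (0.110 m, a 17 mm drop) and angle (-112.3° against the expected -112.5°) both match fully home.

```bash
python3 -c "
from cell import arm
print(arm.sign_off())"
```

```text
the job is handed in; nothing more can be done
None
```

The lid dropped into the notches, was turned clockwise to the stops and let go; the final pictures put it fully home (17 mm lower, within 1° of the expected stop angle), nothing else was touched, and the job is handed in at about 13.5 s.

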